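# Unlatch the transport drum and pack the last bottle

## Task

Get the last specimen bottle into the transport drum: flip the red hasp off its staple and swing it right down so that it hangs clear, then raise the lid until it stands open by itself, upright or beyond. Then set the green-capped bottle down upright on the mat, in the one free place among the white-capped bottles, without dropping it in, and let go; leave the other bottles standing in the drum and the other things on the bench where they are.

Things in the scene. Friction and masses are not known exactly. Their poses are not given: they have to be found in the camera images.
- drum: Round stainless-steel transport drum, 134 mm outside diameter, wall 3 mm, rim 98 mm above the bench, fixed to the bench. Origin on the bench at the drum's axis. Its -x side is the front (hasp and staple, facing roughly the robot), its +x side carries the lid hinge, y runs along the lid hinge.
- lid (a joint): Round steel lid of the drum, 138 mm diameter, 42 mm deep, its flat top 140 mm above the bench when shut, 0.3 kg. Radians: 0 shut, grows as the front edge goes up and over towards the drum's +x, stop at 2.0. About 1.57 is upright. Its stiff hinge keeps it where it is left (about 2 to 5 N at the handle to move it).
- lid_handle (a point): Centre of the blue round bar handle on the lid: bar 10 mm thick, 84 mm between its two posts, parallel to the lid hinge (the drum's y), its centre 40 mm above the lid's top and, when shut, 20 mm from the drum's axis towards the front. Moves with the lid.
- lid_hinge (a point): Point on the lid's hinge line, 72 mm from the drum's axis towards its +x and 98 mm above the bench.
- staple (a point): Outer end of the brass staple, a 12 mm high and 4 mm wide loop that stands 20 mm out of the lid's skirt at the front, 118 mm above the bench when shut.
- hasp (a joint): Red steel hasp, a slotted strap 34 mm wide, 3 mm thick and 83 mm long, hinged at its lower end on the drum's front. Radians: 0 upright with its slot over the staple (the lid is then locked by it), grows as its top is pulled out from the drum and down, stop at 2.6 where it hangs down. It is off the staple from about 0.5. Its hinge is slightly stiff: upright it stays, beyond about 0.4 it falls down by its own weight once let go.
- hasp_hinge (a point): Point on the hasp's hinge line (parallel to the drum's y), 77 mm from the drum's axis towards the front, 85 mm above the bench.
- hasp_roll (a point): Centre of the red round bar at the hasp's free end: 10 mm thick, 44 mm long, parallel to the drum's y, 83 mm from the hasp's hinge. With the hasp upright it stands 168 mm above the bench, 28 mm above the lid's top, with free space behind it over the lid (52 mm to the lid handle).
- bottle_mid (a point): The loose bottle with the GREEN cap standing on the bench: amber body 38 mm diameter and 85 mm tall (shoulder bevelled from 78 mm), on it a round cap 18 mm diameter from 85 to 125 mm above its foot. 125 mm tall in all, 0.10 to 0.2 kg. The point is on its axis, half-way up (62.5 mm above its foot); z is its axis.
- bottle_foot (a point): Centre of the underside of the green-capped bottle.
- liner: Black round mat on the drum's floor, 124 mm diameter, its top 8 mm above the bench, fixed. Origin at the drum's axis, 4 mm above the bench. Its -x points to the free place, whose direction differs from start to start.
- gap (a point): Centre of the free place on the mat (8 mm above the bench), 42 mm from the drum's axis: the one place of the ring of six that holds no bottle. The neighbouring bottles stand 42 mm away (4 mm free on either side of a bottle), at 0 and +-60 degrees from the direction to the drum's axis.
- beaker: Glass beaker, 66 mm rim diameter, 85 mm tall, on the bench; origin centre of its underside. Bystander.
- jar: Amber jar with blue cap, 60 mm diameter, 75 mm tall; origin centre of its underside. Bystander.
- slidebox: Flat closed slide box, yellow with grey lid, 87 x 172 x 33 mm; origin centre of its underside. Bystander.
- nest1_mid (a point): Middle (half-way up the axis, 62.5 mm above the foot) of white-capped bottle 1 standing loose in the drum, same shape as the green-capped one, at the drum's axis.
- nest2_mid (a point): Middle (half-way up the axis, 62.5 mm above the foot) of white-capped bottle 2 standing loose in the drum, same shape as the green-capped one, in the ring.
- nest3_mid (a point): Middle (half-way up the axis, 62.5 mm above the foot) of white-capped bottle 3 standing loose in the drum, same shape as the green-capped one, in the ring.
- nest4_mid (a point): Middle (half-way up the axis, 62.5 mm above the foot) of white-capped bottle 4 standing loose in the drum, same shape as the green-capped one, in the ring.
- nest5_mid (a point): Middle (half-way up the axis, 62.5 mm above the foot) of white-capped bottle 5 standing loose in the drum, same shape as the green-capped one, in the ring.
- nest6_mid (a point): Middle (half-way up the axis, 62.5 mm above the foot) of white-capped bottle 6 standing loose in the drum, same shape as the green-capped one, in the ring.

How it is judged:
On the way, in this order (a step that is already met when the one before it is completed fails the run):
1. the hasp is off the staple and hangs down, with the lid still shut (value of joint hasp above 1.8 rad and value of joint lid below 0.1 rad), for 0.2 s.
2. the lid stands open, upright or beyond (value of joint lid above 1.5 rad and value of joint hasp above 1.8 rad), for 0.2 s.
3. the green-capped bottle stands in the free place (horizontal distance between bottle_mid and gap below 0.01 m and angle between bottle_mid's own z axis and vertical below 0.1 rad and z of bottle_foot in the frame of gap below 0.004 m), for 0.2 s.
At the end, for the whole second after the job is handed in: Hasp hanging down (over 1.8 rad), lid open, upright or beyond (over 1.5 rad); green-capped bottle at rest on the mat (foot under 4 mm above it), within 10 mm of the free place's centre, upright within 0.10 rad; the six white-capped bottles still upright (0.12 rad) on the mat in the drum (all of step 2 and all of step 3 and linear speed of bottle below 0.02 m/s and angular speed of bottle below 0.1 rad/s and angle between each of nest1_mid, nest2_mid, nest3_mid, nest4_mid, nest5_mid, nest6_mid's own z axis and vertical below 0.12 rad and height (world z) of each of nest1_mid, nest2_mid, nest3_mid, nest4_mid, nest5_mid, nest6_mid below 0.078 m and horizontal distance between each of nest1_mid, nest2_mid, nest3_mid, nest4_mid, nest5_mid, nest6_mid and drum below 0.055 m); the robot touches nothing.
It fails at once if the lid is forced up while the hasp is still over its staple (value of joint lid above 0.12 rad and value of joint hasp below 0.5 rad).
It fails at once if the bottle is let go more than 15 mm above the mat, over the drum (contact force between the fingers and bottle below 0.01 N and z of bottle_foot in the frame of gap above 0.015 m and horizontal distance between bottle_mid and gap below 0.05 m).
It fails at once if the beaker is moved by more than 30 mm or tipped (distance of beaker from where it was at the start of the episode above 0.03 m or angle between beaker's own z axis and vertical above 0.3 rad).
It fails at once if the jar is moved by more than 30 mm or tipped (distance of jar from where it was at the start of the episode above 0.03 m or angle between jar's own z axis and vertical above 0.3 rad).
It fails at once if the slidebox is moved by more than 30 mm or tipped (distance of slidebox from where it was at the start of the episode above 0.03 m or angle between slidebox's own z axis and vertical above 0.3 rad).
It also fails if it takes over 67 s, if anything falls off the work surface, if the arm or the gripper's body presses on something with over 40 N, if the wrist force passes 120 N, or if a joint passes its speed limit or range.

## Robot

A 6-joint arm with a two-finger parallel gripper is mounted at the origin on the work surface. World frame = base frame: x ahead of the robot, y to its left, z up, the work surface at z = 0. Lengths are in m, angles in rad, forces in N, time in s.
With the tool pointing down it reaches from about 0.35 to 0.925 m from the base axis. Payload 6.4 kg.
Tool frame: the origin (TCP) lies between the finger pads; the fingertips stand 19 mm ahead of it and the grasp point (between the pads) is the TCP; z points along the fingers, y is the line along which they close (so a half turn about z gives the same grasp; the last joint's range is limited). The gripper opens to 85 mm and grips with 20 to 120 N. Pads are 22 mm wide; open, the fingers measure 114 mm over their backs; the gripper's body (76 mm by 85 mm) begins 54 mm behind the grasp point. The pads swing forward as they close: fully open they stand 13 mm farther back than shut.
Start: joints at [-1.484, 0.245, 1.558, -0, 1.339, -0.174], TCP at [0.168, -0.628, 0.25] pointing down, gripper open.
Joint ranges: [-3.13, 3.13], [-1.02, 2.26], [0.13, 2.54], [-0.95, 4.09], [0.21, 2.88], [-2.74, 2.74]. Speed limits (rad/s): [2.57, 2.57, 3.14, 3.14, 3.14, 3.14].

## Interface

Orientations are given as a unit quaternion [w, x, y, z].
In Python, from station import env gives the robot as it stands. The module is installed in compiled form; this text tells all that it offers.
- The arm moves only by the tool servo_tool, never from a script. Its argument "commands" is a list of rows, each an object with "slide": the shift along the tool's x, y, z in units of 50 mm (1.0 is 50 mm), a list of three; "twist": the turn, a rotation vector about the tool's x, y, z in degrees, a list of three. A call has 1 to 12 rows; each row shifts and turns the commanded pose from where the row before left it, along the tool's axes as they then stand; what a row does not reach is not made up. A row lasts 1/10 s, in which the tool goes at most 50 mm and 8.59 degrees, less where a joint would pass 70% of its speed; a pose out of reach is approached as far as the arm can. A call is refused whole if a number of a shift passes 1 or a number of a turn 8.59, either way. A call with a gripper value outside its range is refused whole. "fingers" is the opening in per cent of the stroke, from 0 (shut) to 100 (fully open), set as the call begins (left out, the last holds). The fingers move at their own pace and stop on an object; the grip force is fixed at half the most. Time passes only in rows, so rows that do not move let the fingers close. It gives the time, the measured TCP pose, the force, the opening and the grip force at its end, in the units of the state.
- env.sense(): the state, without advancing time (a new reading comes with each control period).
- env.read_camera(name): name is "side" or "top"; returns (picture, depth): 384x512x3 uint8, red, green, blue; 384x512 float32, m along the optical axis (not along the pixel's ray), 0 where there is no reading.
- env.calibration(name): a dict with "K" (3x3 intrinsics, pixels), "pose" (4x4, takes a point from camera to world coordinates). Camera axes: x right, y down, z forward; pixel columns grow to the right and rows downward; lengths in m; the calibration is good to about 2 mm. A picture is of the moment at which its call begins. calibration takes no time and is no camera call.
- env.sign_off(): hands the job in; it is judged then, once.
The state is a dict: "time_s": time; "joint_positions": joint angles; "joint_velocities": joint speeds; "joint_efforts": joint torques, N m; "position": TCP position; "orientation": TCP orientation; "force": force on the tool from outside, world axes, zero at the start; "wrist_torque": the same for the moment, N m; "opening": finger opening in m; "gripper_force": force on a finger pad.
Only numpy, scipy, OpenCV 4.12 (cv2) and the standard library are available. Lean on these libraries where they do the work, as an engineer would, in place of code of your own. Each camera call takes 0.05 s, during which the arm holds its last target. There are 200 camera calls.

## Working session

There is one attempt and no reset: what is moved stays moved. The work goes in short steps, Python scripts to look and compute and a tool call to move; the robot and the scene stay as the last step left them, time stands still between calls to the robot, and variables do not carry over. Pictures are saved under pics/ and viewed, at most 10 in all, crops included, and the job is handed in when it is done.

Besides the shell and the picture viewer there is one more tool, called after "Request:" as name(argument=value, ...), one argument or row to a line, values as JSON. servo_tool: Moves the arm, as the interface text tells. Its arguments: {"type":"object","properties":{"commands":{"type":"array"},"fingers":{"type":"number"}},"required":["commands"]}

```bash
mkdir -p pics
cat > h.py <<'E'
import numpy as np, cv2
from station import env
def grab(n,save=None):
    im,d=env.read_camera(n); im=im.copy(); c=env.calibration(n)
    if save: cv2.imwrite('pics/'+save,im[:,:,::-1])
    K=np.array(c['K']);T=np.array(c['pose'])
    v,u=np.mgrid[:384,:512]
    P=np.stack([(u-K[0,2])/K[0,0]*d,(v-K[1,2])/K[1,1]*d,d],-1)@T[:3,:3].T+T[:3,3]
    P[d==0]=np.nan
    return im,d,P,K,T
E
python3 - <<'E'
from h import *
s=env.sense();print(s['time_s'],s['position'],s['orientation'],s['opening'])
a=[]
for n in('side','top'):
    im,d,P,K,T=grab(n,n+'0.png');print(n,K[0,0],np.round(T,3).tolist());a.append(im)
    np.savez(n+'0.npz',im=im,P=P,K=K,T=T)
E
```

```text
0.0 [ 0.16755553 -0.62747271  0.24915675] [-9.91364087e-04  9.91511377e-01  1.30016173e-01  4.23126955e-05] 0.08554441347865294
side 435.11360327830806 [[-0.946, -0.204, 0.253, 0.153], [-0.325, 0.584, -0.744, 1.027], [0.004, -0.786, -0.618, 1.008], [0.0, 0.0, 0.0, 1.0]]
top 398.35062148726155 [[0.003, -0.998, 0.066, 0.457], [-1.0, -0.003, 0.0, 0.008], [-0.0, -0.066, -0.998, 1.281], [0.0, 0.0, 0.0, 1.0]]
```

View pics/side0.png

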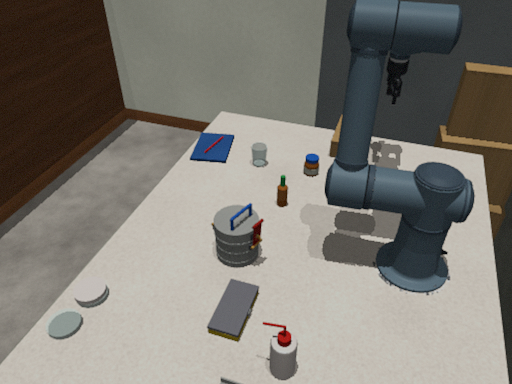

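View pics/top0.png

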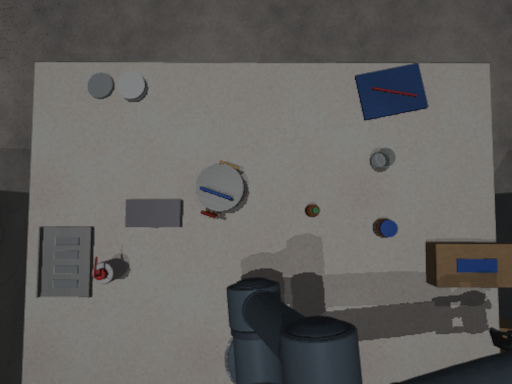

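The side view shows the drum at (237,235), blue handle (241,216), red hasp (256,233) and green cap (283,181). In the top view the lid is at (220,188), handle (216,193), hasp (210,213) and green cap (314,210).

```bash
cat >> h.py <<'E'
def hue(im,lo,hi,s=120,v=40):
    h=cv2.cvtColor(im,cv2.COLOR_RGB2HSV); return cv2.inRange(h,(lo,s,v),(hi,255,255))>0
def box(m,u0,u1,v0,v1):
    o=np.zeros_like(m);o[v0:v1,u0:u1]=m[v0:v1,u0:u1];return o
def line(P):
    c=np.median(P,0);w=np.linalg.svd(P-c,full_matrices=False)[2];return w[0]
E
python3 - <<'E'
from h import *
R={'side':dict(blue=(225,260,200,232),red=(245,270,215,250),green=(275,292,172,188),amber=(272,292,182,208)),
 'top':dict(blue=(195,236,183,205),red=(198,220,205,222),green=(306,322,203,218))}
H=dict(blue=(105,130),red=(0,8),green=(40,85),amber=(5,20))
for n in R:
    z=np.load(n+'0.npz');im,P=z['im'],z['P']
    for c,b in R[n].items():
        m=box(hue(im,*H[c]),*b)
        if c=='red': m|=box(hue(im,172,179),*b)
        p=P[m];p=p[~np.isnan(p[:,0])]
        v,u=np.where(m)
        print(n,c,len(p),'uv',u.min(),u.max(),v.min(),v.max(),'med',np.round(np.median(p,0),3),'max',np.round(p.max(0),3),'min',np.round(p.min(0),3),'dir',np.round(line(p),2))
        if c in('blue','red'): 
            q=p[p[:,2]>p[:,2].max()-.013];print('  top part',len(q),q.mean(0).round(4),line(q).round(3),q.min(0).round(3),q.max(0).round(3))
# lid disc in top view: points 0.13-0.15 high
z=np.load('top0.npz');P=z['P'];m=box((P[...,2]>.13)&(P[...,2]<.15),180,260,150,225)
p=P[m];print('lid',p[:,2].mean(),cv2.minEnclosingCircle(p[:,:2].astype(np.float32)),p.mean(0))
z=np.load('side0.npz');P=z['P'];m=box((P[...,2]>.13)&(P[...,2]<.15),200,270,195,260)
p=P[m];print('lid side',p[:,2].mean(),cv2.minEnclosingCircle(p[:,:2].astype(np.float32)),p.mean(0))
E
```

```text
side blue 107 uv 231 251 204 229 med [0.511 0.136 0.183] max [0.526 0.177 0.191] min [0.494 0.089 0.142] dir [-0.32 -0.95 -0.03]
  top part 70 [0.5109 0.1329 0.1849] [ 0.323  0.947 -0.001] [0.495 0.089 0.178] [0.525 0.175 0.191]
side red 129 uv 253 262 219 244 med [0.455 0.152 0.145] max [0.505 0.169 0.176] min [ 0.444 -0.055  0.003] dir [ 0.14 -0.42 -0.89]
  top part 38 [0.4517 0.1518 0.1724] [ 0.314  0.949 -0.03 ] [0.444 0.129 0.164] [0.46  0.169 0.176]
side green 40 uv 281 284 176 185 med [ 0.463 -0.149  0.113] max [ 0.472 -0.141  0.13 ] min [ 0.458 -0.16   0.092] dir [ 0.07 -0.04  1.  ]
side amber 181 uv 277 286 185 206 med [ 0.46  -0.14   0.055] max [ 0.478 -0.133  0.096] min [ 0.448 -0.167  0.006] dir [-0.04  0.06 -1.  ]
top blue 95 uv 200 231 187 199 med [0.509 0.13  0.184] max [0.526 0.172 0.19 ] min [0.493 0.086 0.14 ] dir [-0.33 -0.94 -0.  ]
  top part 92 [0.5094 0.1285 0.1845] [-0.329 -0.944 -0.003] [0.493 0.086 0.179] [0.526 0.172 0.19 ]
top red 51 uv 201 216 211 217 med [0.451 0.15  0.173] max [0.46  0.169 0.176] min [0.443 0.128 0.117] dir [-0.03  0.24  0.97]
  top part 48 [0.4516 0.1485 0.1726] [-0.289 -0.957  0.003] [0.443 0.128 0.166] [0.46  0.169 0.176]
top green 21 uv 312 317 208 212 med [ 0.464 -0.153  0.124] max [ 0.469 -0.147  0.131] min [ 0.458 -0.16   0.103] dir [-0.13  0.32 -0.94]
lid 0.14055791500399972 ((0.524341881275177, 0.12319488078355789), 0.07399573922157288) [0.53029825 0.12112771 0.14055792]
lid side 0.14086847132919475 ((0.522854208946228, 0.12389055639505386), 0.0770358070731163) [0.52792845 0.13357918 0.14086847]
```

Request:
servo_tool(
  commands=[
    {"slide": [0,0,0],"twist": [0,0,8.4]},
    {"slide": [0,0,0],"twist": [0,0,8.4]},
    {"slide": [0,0,0],"twist": [0,0,8.4]},
    {"slide": [0,0,0],"twist": [0,0,8.4]},
    {"slide": [0.05,-0.9,0],"twist": [0,0,0]},
    {"slide": [0.05,-0.9,0],"twist": [0,0,0]},
    {"slide": [0.05,-0.9,0],"twist": [0,0,0]},
    {"slide": [0.05,-0.9,0],"twist": [0,0,0]},
    {"slide": [0.05,-0.9,0],"twist": [0,0,0]},
    {"slide": [0.05,-0.9,0],"twist": [0,0,0]},
    {"slide": [0.05,-0.9,0],"twist": [0,0,0]},
    {"slide": [0.05,-0.9,0],"twist": [0,0,0]},
  ],
  fingers=0,
)

```text
time_s: 1.3
position: [0.3019, -0.2914, 0.2499]
orientation: [-0.0, 0.987, -0.162, -0.0]
force: [0.2, -0.5, 0.1]
opening: -0.0
gripper_force: 0.0
```

```bash
cat >> h.py <<'E'
from scipy.spatial.transform import Rotation as Ro
X=np.array([.946,-.324,0]);Y=np.array([.324,.946,0]);A=np.array([.527,.1245,0])
def rot(): 
    q=env.sense()['orientation'];return Ro.from_quat([q[1],q[2],q[3],q[0]])
def to(p,yaw=None):
    s=env.sense();R=rot();M=R.as_matrix()
    print('t',s['time_s'],'pos',np.round(s['position'],4),'yaw',np.degrees(np.arctan2(M[1,0],M[0,0])).round(1),'tilt',np.degrees(np.arccos(-M[2,2])).round(2),'F',np.round(s['force'],1),'op',round(s['opening'],4))
    print(' units tool',np.round(M.T@(np.array(p)-s['position'])/.05,2), 'drumframe', np.round([(s['position']-A)@X,(s['position']-A)@Y],4))
E
python3 -c "
from h import *
to([*(A-.053*X)[:2],.25])"
```

```text
t 1.3 pos [ 0.3019 -0.2914  0.2499] yaw -18.7 tilt 0.03 F [ 0.2 -0.5  0.1] op -0.0
 units tool [ 0.54 -9.33  0.  ] drumframe [-0.0782 -0.4664]
```

Request:
servo_tool(
  commands=[
    {"slide": [0.05,-0.93,0],"twist": [0,0,0]},
    {"slide": [0.05,-0.93,0],"twist": [0,0,0]},
    {"slide": [0.05,-0.93,0],"twist": [0,0,0]},
    {"slide": [0.05,-0.93,0],"twist": [0,0,0]},
    {"slide": [0.05,-0.93,0],"twist": [0,0,0]},
    {"slide": [0.05,-0.93,0],"twist": [0,0,0]},
    {"slide": [0.05,-0.93,0],"twist": [0,0,0]},
    {"slide": [0.05,-0.93,0],"twist": [0,0,0]},
    {"slide": [0.05,-0.93,0],"twist": [0,0,0]},
    {"slide": [0.05,-0.93,0],"twist": [0,0,0]},
    {"slide": [0,0,0],"twist": [0,0,0]},
    {"slide": [0,0,0],"twist": [0,0,0]},
  ],
)

```text
time_s: 2.5
position: [0.4738, 0.1399, 0.2496]
orientation: [0.0, 0.987, -0.161, -0.001]
force: [0.6, 0.1, -1.1]
opening: 0.0
gripper_force: 0.0
```

```bash
python3 -c "
from h import *
to([*(A-.052*X)[:2],.18])
grab('side','s1.png');im=cv2.imread('pics/s1.png')[120:320,130:370];cv2.imwrite('pics/s1c.png',cv2.resize(im,None,fx=3,fy=3,interpolation=3))"
```

```text
t 2.5 pos [0.4738 0.1399 0.2496] yaw -18.5 tilt 0.1 F [ 0.6  0.1 -1.1] op 0.0
 units tool [ 0.07 -0.05  1.39] drumframe [-0.0553 -0.0027]
```

View pics/s1c.png

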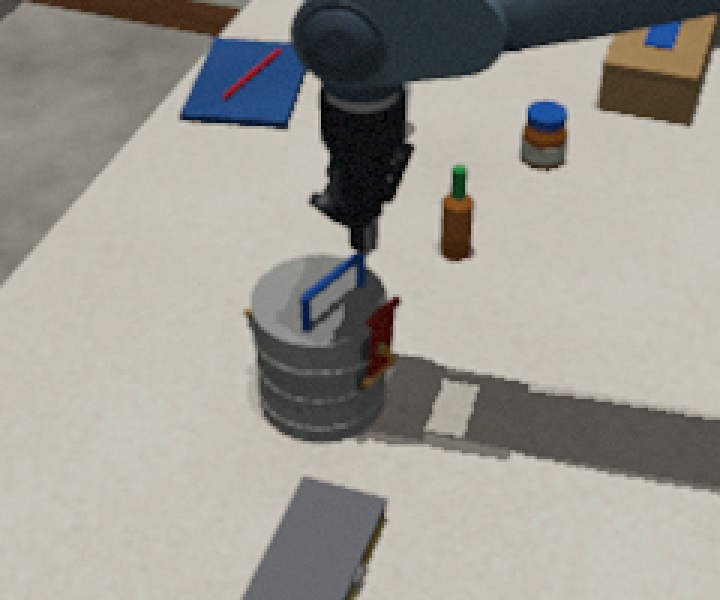

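The closed fingers stand between the handle and the hasp (crop (365,250)), clear of both. I'll descend and push the hasp out.

Request:
servo_tool(
  commands=[
    {"slide": [0.06,0,0.5],"twist": [0,0,0]},
    {"slide": [0,0,0.5],"twist": [0,0,0]},
    {"slide": [0,0,0.45],"twist": [0,0,0]},
    {"slide": [-0.2,0,0],"twist": [0,0,0]},
    {"slide": [-0.2,0,0],"twist": [0,0,0]},
    {"slide": [-0.2,0,0],"twist": [0,0,0]},
    {"slide": [-0.2,0,0.05],"twist": [0,0,0]},
    {"slide": [-0.2,0,0.1],"twist": [0,0,0]},
    {"slide": [-0.2,0,0.1],"twist": [0,0,0]},
    {"slide": [-0.2,0,0],"twist": [0,0,0]},
    {"slide": [-0.2,0,0],"twist": [0,0,0]},
    {"slide": [-0.1,0,0],"twist": [0,0,0]},
  ],
)

```text
time_s: 3.75
position: [0.3956, 0.1658, 0.1653]
orientation: [0.0, 0.987, -0.162, -0.0]
force: [-0.2, -0.0, 0.3]
opening: -0.0
gripper_force: 0.0
```

```bash
python3 -c "
from h import *
to([*(A-.055*X)[:2],.25])
im,d,P,K,T=grab('side','s2.png')
m=box(hue(im,0,8)|hue(im,172,179),235,285,210,270);p=P[m];print(m.sum(),np.nanmin(p,0),np.nanmax(p,0),np.nanmedian(p,0))
im,d,P,K,T=grab('top','t2.png')
m=box(hue(im,105,130),195,236,183,205);print(m.sum(),np.nanmedian(P[m],0))
m=box(hue(im,0,8)|hue(im,172,179),190,230,205,240);print(m.sum())
"
```

```text
t 3.75 pos [0.3956 0.1658 0.1653] yaw -18.6 tilt 0.0 F [-0.2 -0.   0.3] op -0.0
 units tool [ 1.65 -0.06 -1.69] drumframe [-0.1377 -0.0035]
198 [ 0.40806455  0.07197699 -0.00330736] [0.46711463 0.18085448 0.08404851] [0.43288867 0.15698755 0.04227501]
94 [0.50919275 0.1296979  0.18483159]
35
```

```bash
python3 -c "
from h import *
to([*(A-.046*X)[:2],.187])
def tcp(phi,h=.007,c=.016):
    th=np.radians(41.7+phi);b=np.radians(.45*phi)
    bar=np.array([.072-.1232*np.cos(th),.098+.1232*np.sin(th)])
    e=np.array([np.cos(b),-np.sin(b)]);t=np.array([-np.sin(b),-np.cos(b)])
    return bar-c*e-h*t,e,t
print(tcp(0)[0])
for p in range(0,114,6):
    a,e,t=tcp(p);n=tcp(p+6)[0];d=(n-a)/.05;print(p+6,n.round(3),'x %.2f z %.2f'%(d@e,d@t))
"
```

```text
t 3.85 pos [0.396  0.1657 0.1654] yaw -18.6 tilt 0.02 F [ 0.1  0.1 -0.1] op 0.0002
 units tool [ 1.83 -0.06 -0.43] drumframe [-0.1373 -0.0034]
[-0.03598582  0.18695638]
6 [-0.027  0.197] x 0.19 z -0.20
12 [-0.016  0.206] x 0.20 z -0.19
18 [-0.005  0.214] x 0.21 z -0.18
24 [0.007 0.22 ] x 0.22 z -0.16
30 [0.019 0.226] x 0.23 z -0.15
36 [0.032 0.23 ] x 0.23 z -0.14
42 [0.046 0.232] x 0.24 z -0.13
48 [0.059 0.234] x 0.25 z -0.11
54 [0.073 0.234] x 0.25 z -0.10
60 [0.086 0.232] x 0.26 z -0.08
66 [0.099 0.229] x 0.26 z -0.07
72 [0.112 0.225] x 0.26 z -0.06
78 [0.124 0.22 ] x 0.26 z -0.04
84 [0.136 0.213] x 0.26 z -0.03
90 [0.146 0.206] x 0.26 z -0.01
96 [0.156 0.197] x 0.26 z 0.00
102 [0.165 0.187] x 0.26 z 0.02
108 [0.173 0.177] x 0.26 z 0.03
114 [0.18  0.166] x 0.26 z 0.05
```

Request:
servo_tool(
  commands=[
    {"slide": [0,0,-0.6],"twist": [0,0,0]},
    {"slide": [0,0,-0.6],"twist": [0,0,0]},
    {"slide": [0,0,-0.5],"twist": [0,0,0]},
    {"slide": [0.6,0,0],"twist": [0,0,0]},
    {"slide": [0.6,-0.05,0],"twist": [0,0,0]},
    {"slide": [0.6,0,0],"twist": [0,0,0]},
    {"slide": [0,0,0.4],"twist": [0,0,0]},
    {"slide": [0,0,0.5],"twist": [0,0,0]},
    {"slide": [0,0,0.35],"twist": [0,0,0]},
    {"slide": [0,0,0],"twist": [0,0,0]},
  ],
)

```text
time_s: 4.85
position: [0.4811, 0.1387, 0.1851]
orientation: [0.001, 0.987, -0.162, -0.003]
force: [-0.0, -0.1, -1.0]
opening: 0.0
gripper_force: 0.0
```

Request:
servo_tool(
  commands=[
    {"slide": [0.24,0,0],"twist": [0,0,0]},
    {"slide": [0.19,0,-0.2],"twist": [0,-2.7,0]},
    {"slide": [0.2,0,-0.19],"twist": [0,-2.7,0]},
    {"slide": [0.21,0,-0.18],"twist": [0,-2.7,0]},
    {"slide": [0.22,0,-0.16],"twist": [0,-2.7,0]},
    {"slide": [0.23,0,-0.15],"twist": [0,-2.7,0]},
    {"slide": [0,0,0],"twist": [0,0,0]},
  ],
)

```text
time_s: 5.55
position: [0.55, 0.1161, 0.2288]
orientation: [-0.019, 0.98, -0.162, -0.114]
force: [0.5, -0.8, 0.4]
opening: 0.0
gripper_force: 0.0
```

```bash
python3 -c "
from h import *
to([*(A+.019*X)[:2],.226])
im,d,P,K,T=grab('side','s3.png')
cv2.imwrite('pics/s3c.png',cv2.resize(im[120:320,130:370,::-1],None,fx=3,fy=3,interpolation=3))
m=box(hue(im,105,130),210,275,180,240);p=P[m]-A;print(m.sum(),np.nanmedian(p@X),np.nanmedian(p@Y),np.nanmedian(p[:,2]))
"
```

```text
t 5.55 pos [0.55   0.1161 0.2288] yaw -18.7 tilt 13.27 F [ 0.5 -0.8  0.4] op 0.0
 units tool [-0.09 -0.01  0.08] drumframe [ 0.0245 -0.0004]
86 0.032081349382200405 0.022084926687202112 0.20631468202739894
```

View pics/s3c.png

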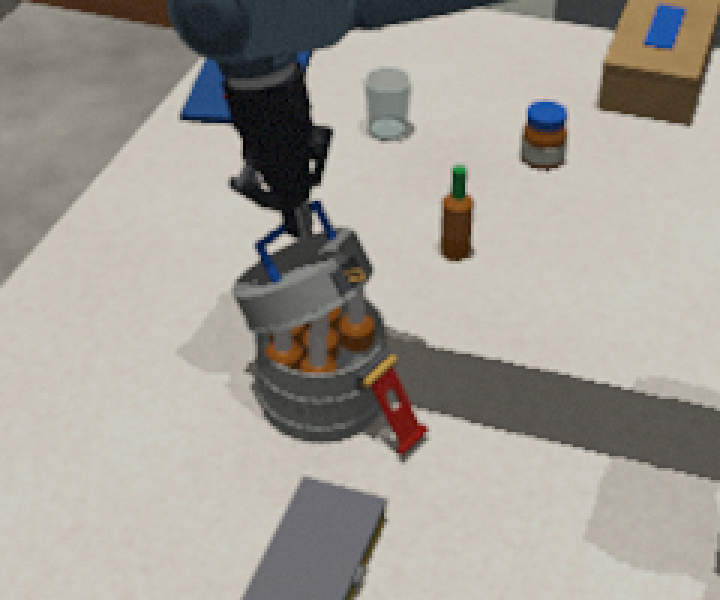

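The lid is rising (about 30°) with the fingers behind the blue bar (crop (300,225)), and the hasp hangs at (400,420). I'll carry on.

Request:
servo_tool(
  commands=[
    {"slide": [0.23,0,-0.14],"twist": [0,-2.7,0]},
    {"slide": [0.24,0,-0.12],"twist": [0,-2.7,0]},
    {"slide": [0.25,0,-0.1],"twist": [0,-2.7,0]},
    {"slide": [0.25,0,-0.1],"twist": [0,-2.7,0]},
    {"slide": [0.26,0,-0.08],"twist": [0,-2.7,0]},
    {"slide": [0.26,0,-0.06],"twist": [0,-2.7,0]},
    {"slide": [0.26,0,-0.06],"twist": [0,-2.7,0]},
    {"slide": [0.26,0,-0.04],"twist": [0,-2.7,0]},
    {"slide": [0.26,0,-0.03],"twist": [0,-2.7,0]},
  ],
)

```text
time_s: 6.5
position: [0.6573, 0.0804, 0.2146]
orientation: [-0.053, 0.934, -0.153, -0.319]
force: [-0.3, -0.0, 2.3]
opening: -0.0003
gripper_force: 0.9
```

```bash
python3 -c "
from h import *
to([*(A+.136*X)[:2],.213])
im,d,P,K,T=grab('side','s4.png')
cv2.imwrite('pics/s4c.png',cv2.resize(im[120:320,130:370,::-1],None,fx=3,fy=3,interpolation=3))
m=box(hue(im,105,130),200,275,170,240);p=P[m]-A;print(m.sum(),np.nanmedian(p@X),np.nanmedian(p@Y),np.nanmedian(p[:,2]))
"
```

```text
t 6.5 pos [0.6573 0.0804 0.2146] yaw -18.6 tilt 37.72 F [-0.3 -0.   2.3] op -0.0003
 units tool [-0.01  0.01  0.05] drumframe [0.1376 0.0005]
3 0.14483734206620347 -0.03405046675709341 0.20463133262053457
```

View pics/s4c.png

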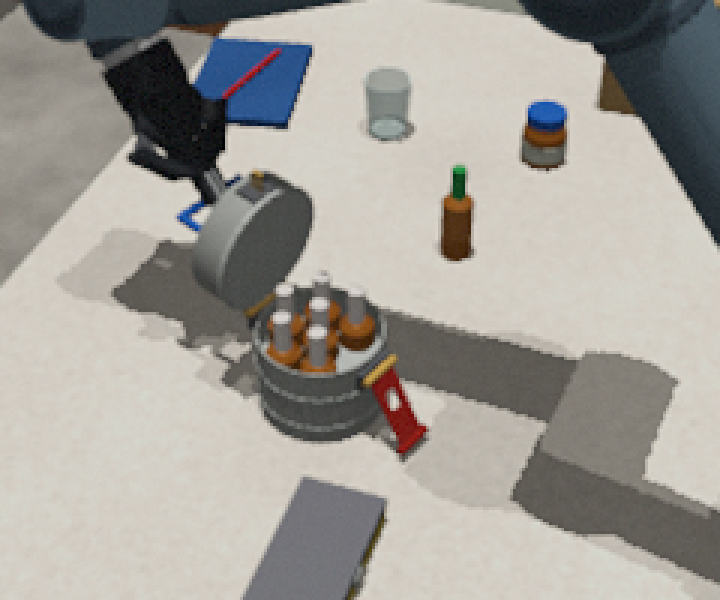

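The lid is near upright, and the free place shows at the front right, crop (355,360). I'll finish opening it and then retract.

Request:
servo_tool(
  commands=[
    {"slide": [0.26,0,-0.01],"twist": [0,-2.7,0]},
    {"slide": [0.26,0,0],"twist": [0,-2.7,0]},
    {"slide": [0.26,0,0.02],"twist": [0,-2.7,0]},
    {"slide": [0.24,0,0.03],"twist": [0,-2.7,0]},
    {"slide": [0,0,0],"twist": [0,0,0]},
    {"slide": [-0.05,0,-0.6],"twist": [0,0,0]},
    {"slide": [0,0,-0.8],"twist": [0,0,0]},
    {"slide": [0,0,-0.8],"twist": [0,0,0]},
    {"slide": [-0.3,0,-0.5],"twist": [0,8.5,0]},
    {"slide": [-0.3,0,-0.5],"twist": [0,8.5,0]},
  ],
)

```text
time_s: 7.55
position: [0.7819, 0.0377, 0.3045]
orientation: [-0.044, 0.95, -0.157, -0.268]
force: [0.5, 0.6, 1.4]
opening: -0.0001
gripper_force: 0.0
```

```bash
python3 -c "
from h import *
to([*(A+.0*X)[:2],.35])
im,d,P,K,T=grab('side','s5.png')
m=box(hue(im,105,130),170,275,170,240);p=P[m]-A;print(m.sum(),np.nanmedian(p@X),np.nanmedian(p@Y),np.nanmedian(p[:,2]))
"
```

```text
t 7.55 pos [0.7819 0.0377 0.3045] yaw -18.7 tilt 31.48 F [0.5 0.6 1.4] op -0.0001
 units tool [-5.07 -0.01  2.04] drumframe [0.2693 0.0005]
10 0.17856102120513914 0.04088042658180924 0.16791281289899568
```

Request:
servo_tool(
  commands=[
    {"slide": [-0.4,0,-0.5],"twist": [0,8,0]},
    {"slide": [-0.4,0,-0.4],"twist": [0,8,0]},
    {"slide": [-0.5,0,-0.2],"twist": [0,8,0]},
    {"slide": [-0.5,0.5,0],"twist": [0,7.5,0]},
    {"slide": [-0.5,0.8,0],"twist": [0,0,0]},
    {"slide": [-0.5,0.8,0],"twist": [0,0,0]},
    {"slide": [-0.5,0.8,0],"twist": [0,0,0]},
    {"slide": [-0.5,0.8,0],"twist": [0,0,0]},
  ],
  fingers=60,
)

```text
time_s: 8.4
position: [0.5669, -0.0855, 0.3882]
orientation: [0.0, 0.987, -0.161, 0.001]
force: [1.3, -0.5, 1.0]
opening: 0.0511
gripper_force: 0.0
```

```bash
python3 -c "
from h import *
to([.4645,-.1535,.25])
im,d,P,K,T=grab('side','s6.png');np.savez('s6.npz',im=im,P=P,K=K,T=T)
a=cv2.resize(im[120:270,170:310,::-1],None,fx=4,fy=4,interpolation=3)[:,:400]
im,d,P,K,T=grab('top','t6.png');np.savez('t6.npz',im=im,P=P,K=K,T=T)
b=cv2.resize(im[150:240,180:330,::-1],None,fx=5,fy=5,interpolation=3)[:,:400]
o=np.zeros((600,800,3),np.uint8);o[:600,:400]=a;o[:450,400:]=b;cv2.imwrite('pics/c6.png',o)
"
```

```text
t 8.4 pos [ 0.5669 -0.0855  0.3882] yaw -18.6 tilt 0.09 F [ 1.3 -0.5  1. ] op 0.0511
 units tool [-1.51  1.94  2.76] drumframe [ 0.1057 -0.1857]
```

View pics/c6.png

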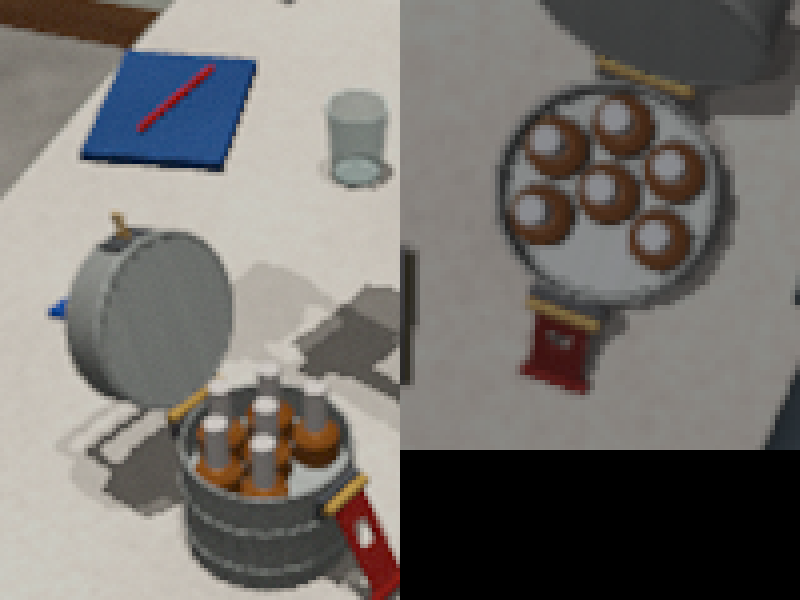

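The lid stands open past upright, the hasp hangs and the six white-capped bottles stand in the drum. The free place is toward the front, near right-panel (595,260), or full picture (219,202).

```bash
python3 -c "
from h import *
from scipy.optimize import least_squares
for f,b in(('s6',(205,270,205,255)),('t6',(198,250,160,215))):
    z=np.load(f+'.npz');im,P,K,T=z['im'],z['P'],z['K'],z['T']
    hs=cv2.cvtColor(im,cv2.COLOR_RGB2HSV)
    m=box((P[...,2]>.126)&(P[...,2]<.14)&(hs[...,1]<60),*b)&(np.linalg.norm(P[...,:2]-A[:2],axis=-1)<.064)
    n,l,st,c=cv2.connectedComponentsWithStats(m.astype(np.uint8),connectivity=4)
    C=[]
    for i in range(1,n):
        if st[i,4]<5: continue
        r=T[:3,:3]@np.array([(c[i,0]-K[0,2])/K[0,0],(c[i,1]-K[1,2])/K[1,1],1])
        w=T[:3,3]+r*(.133-T[2,3])/r[2];C.append(w[:2]);print(f,st[i,4],c[i].round(1),w[:2].round(4),P[l==i].mean(0).round(4))
    C=np.array(C)
    if len(C)==6:
        ctr=np.argmin(np.linalg.norm(C-C.mean(0),axis=1)) 
        def mod(p): return np.array([p[:2]]+[p[:2]+.042*np.array([np.cos(p[2]+k*np.pi/3),np.sin(p[2]+k*np.pi/3)]) for k in range(1,6)])
        def res(p): return np.linalg.norm(C[:,None]-mod(p)[None],axis=-1).min(1)
        best=min((least_squares(res,[*A[:2],a]) for a in np.arange(0,6.3,.5)),key=lambda r:r.cost)
        p=best.x;print('fit',p,res(p).round(4),'gap',p[:2]+.042*np.array([np.cos(p[2]),np.sin(p[2])]),np.degrees(p[2]))
    # green cap
    B=(270,295,170,190) if f=='s6' else (306,322,203,218)
    g=box(hue(im,40,85),*B);v,u=np.where(g)
    if len(u): print('green',len(u),u.mean(),v.mean(),np.nanmedian(P[g],0))
"
```

```text
s6 26 [236.3 213.1] [0.5431 0.0856] [0.5433 0.0852 0.1326]
s6 26 [224.  217.5] [0.5711 0.1171] [0.5711 0.1171 0.133 ]
s6 28 [247.7 217.8] [0.5026 0.0944] [0.5027 0.0941 0.1327]
s6 26 [235.5 222.2] [0.5304 0.1254] [0.5306 0.1248 0.1324]
s6 24 [223.  226.5] [0.5581 0.1556] [0.5581 0.1557 0.1331]
s6 27 [234.9 231.6] [0.5168 0.1645] [0.5167 0.1647 0.1333]
fit [0.53017062 0.12519138 2.93614862] [0.0004 0.0005 0.0007 0.0003 0.001  0.0006] gap [0.48905386 0.13375946] 168.22892392654592
green 40 282.5 180.5 [ 0.46418922 -0.14895426  0.1146646 ]
t6 30 [222.8 172.7] [0.5707 0.1135] [0.5706 0.1134 0.1337]
t6 30 [209.  177.4] [0.5568 0.1532] [0.5568 0.1531 0.1332]
t6 29 [233.6 182.3] [0.5429 0.0819] [0.5429 0.082  0.1329]
t6 29 [219.6 186.9] [0.5295 0.1224] [0.5294 0.1223 0.1334]
t6 31 [205.9 191.4] [0.5162 0.1616] [0.5162 0.1616 0.1334]
t6 31 [230.5 196.6] [0.5015 0.0908] [0.5015 0.0908 0.1333]
fit [0.52938182 0.12195948 2.94009157] [0.0002 0.0005 0.0003 0.0004 0.0002 0.0003] gap [0.4882316  0.13036537] 168.4548381400134
```

Request:
servo_tool(
  commands=[
    {"slide": [-0.38,0.48,0.65],"twist": [0,0,0]},
    {"slide": [-0.38,0.48,0.65],"twist": [0,0,0]},
    {"slide": [-0.38,0.49,0.65],"twist": [0,0,0]},
    {"slide": [-0.37,0.49,0.6],"twist": [0,0,0]},
    {"slide": [0,0,0],"twist": [0,0,-6.9]},
    {"slide": [0,0,0],"twist": [0,0,0]},
    {"slide": [0,0,0],"twist": [0,0,0]},
  ],
)

```text
time_s: 9.2
position: [0.4673, -0.1529, 0.2612]
orientation: [0.0, 0.995, -0.103, 0.001]
force: [0.6, 0.3, 0.7]
opening: 0.051
gripper_force: 0.0
```

```bash
python3 -c "
from h import *
to([.4645,-.1538,.11])"
```

```text
t 9.2 pos [ 0.4673 -0.1529  0.2612] yaw -11.8 tilt 0.09 F [0.6 0.3 0.7] op 0.051
 units tool [-0.06  0.03  3.02] drumframe [ 0.0334 -0.2818]
```

Request:
servo_tool(
  commands=[
    {"slide": [-0.06,0.03,0.6],"twist": [0,0,0]},
    {"slide": [0,0,0.6],"twist": [0,0,0]},
    {"slide": [0,0,0.6],"twist": [0,0,0]},
    {"slide": [0,0,0.5],"twist": [0,0,0]},
    {"slide": [0,0,0.4],"twist": [0,0,0]},
    {"slide": [0,0,0.3],"twist": [0,0,0]},
    {"slide": [0,0,0],"twist": [0,0,0]},
    {"slide": [0,0,0],"twist": [0,0,0]},
  ],
)

```text
time_s: 10.0
position: [0.4642, -0.154, 0.111]
orientation: [0.0, 0.995, -0.102, 0.0]
force: [0.6, -0.1, -0.1]
opening: 0.0512
gripper_force: 0.0
```

```bash
python3 -c "
from h import *
to([.4645,-.1538,.11])
im,d,P,K,T=grab('side','s7.png')
cv2.imwrite('pics/s7c.png',cv2.resize(im[130:230,230:340,::-1],None,fx=5,fy=5,interpolation=3))"
```

```text
t 10.0 pos [ 0.4642 -0.154   0.111 ] yaw -11.8 tilt 0.03 F [ 0.6 -0.1 -0.1] op 0.0512
 units tool [ 0.   -0.01  0.02] drumframe [ 0.0309 -0.2838]
```

View pics/s7c.png

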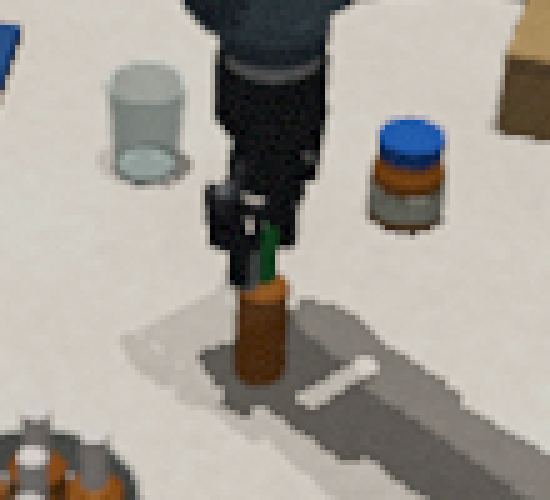

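The green cap sits between the fingers: cap at crop (267,250), near finger at (243,240), and the offset agrees with the viewing angle. I'll grasp.

Request:
servo_tool(
  commands=[
    {"slide": [0,0,0],"twist": [0,0,0]},
    {"slide": [0,0,0],"twist": [0,0,0]},
    {"slide": [0,0,0],"twist": [0,0,0]},
    {"slide": [0,0,0],"twist": [0,0,0]},
    {"slide": [0,0,0],"twist": [0,0,0]},
    {"slide": [0,0,-0.2],"twist": [0,0,0]},
    {"slide": [0,0,-0.5],"twist": [0,0,0]},
    {"slide": [0,0,-0.7],"twist": [0,0,0]},
    {"slide": [0,0,-0.7],"twist": [0,0,0]},
    {"slide": [0,0,-0.5],"twist": [0,0,0]},
    {"slide": [0,0,-0.4],"twist": [0,0,0]},
    {"slide": [0,0,0],"twist": [0,0,0]},
  ],
  fingers=10,
)

```text
time_s: 11.25
position: [0.4645, -0.1546, 0.263]
orientation: [0.001, 0.995, -0.102, 0.002]
force: [0.7, -1.0, -1.0]
opening: 0.0162
gripper_force: 58.7
```

```bash
python3 -c "
from h import *
to([.4886,.132,.26])"
```

```text
t 11.25 pos [ 0.4645 -0.1546  0.263 ] yaw -11.8 tilt 0.24 F [ 0.7 -1.  -1. ] op 0.0162
 units tool [-0.7  -5.71  0.05] drumframe [ 0.0313 -0.2843]
```

Request:
servo_tool(
  commands=[
    {"slide": [-0.07,-0.3,-0.2],"twist": [0,0,0]},
    {"slide": [-0.07,-0.6,0],"twist": [0,0,0]},
    {"slide": [-0.07,-0.7,0],"twist": [0,0,0]},
    {"slide": [-0.07,-0.7,0],"twist": [0,0,0]},
    {"slide": [-0.07,-0.7,0],"twist": [0,0,0]},
    {"slide": [-0.07,-0.7,0],"twist": [0,0,0]},
    {"slide": [-0.07,-0.7,0],"twist": [0,0,0]},
    {"slide": [-0.07,-0.6,0],"twist": [0,0,0]},
    {"slide": [-0.07,-0.5,0],"twist": [0,0,0]},
    {"slide": [-0.07,-0.21,0],"twist": [0,0,0]},
    {"slide": [0,0,0],"twist": [0,0,0]},
    {"slide": [0,0,0],"twist": [0,0,0]},
  ],
)

```text
time_s: 12.45
position: [0.4867, 0.1322, 0.2693]
orientation: [0.0, 0.995, -0.102, -0.001]
force: [-0.2, 0.4, -1.1]
opening: 0.016
gripper_force: 58.8
```

```bash
python3 -c "
from h import *
to([.4886,.132,.26])
im,d,P,K,T=grab('side','s8.png')
cv2.imwrite('pics/s8c.png',cv2.resize(im[150:270,190:300,::-1],None,fx=5,fy=5,interpolation=3))
hs=cv2.cvtColor(im,cv2.COLOR_RGB2HSV)
m=box((hs[...,0]>=5)&(hs[...,0]<=16)&(hs[...,1]>130)&(P[...,2]>.155)&(P[...,2]<.22),220,290,160,260)
v,u=np.where(m);print(m.sum(),u.min(),u.max(),v.min(),v.max())
h=T[:3,2].copy();h[2]=0;h/=np.linalg.norm(h)
for lo,hi in((.155,.175),(.175,.195),(.195,.215)):
    q=m&(P[...,2]>lo)&(P[...,2]<hi);p=P[q];v,u=np.where(q)
    # circle fit radius 19
    from scipy.optimize import least_squares
    f=lambda c:np.linalg.norm(p[:,:2]-c,axis=1)-.019
    r=least_squares(f,p[:,:2].mean(0)+.012*h[:2],loss='soft_l1',f_scale=.002);print(lo,len(p),r.x.round(4),np.abs(f(r.x)).mean().round(4))
"
```

```text
t 12.45 pos [0.4867 0.1322 0.2693] yaw -11.8 tilt 0.17 F [-0.2  0.4 -1.1] op 0.016
 units tool [ 0.04 -0.    0.19] drumframe [-0.0406 -0.0057]
161 242 253 207 222
0.155 34 [0.4894 0.1307] 0.0015
0.175 54 [0.4889 0.1315] 0.0011
0.195 62 [0.489  0.1313] 0.0013
```

View pics/s8c.png

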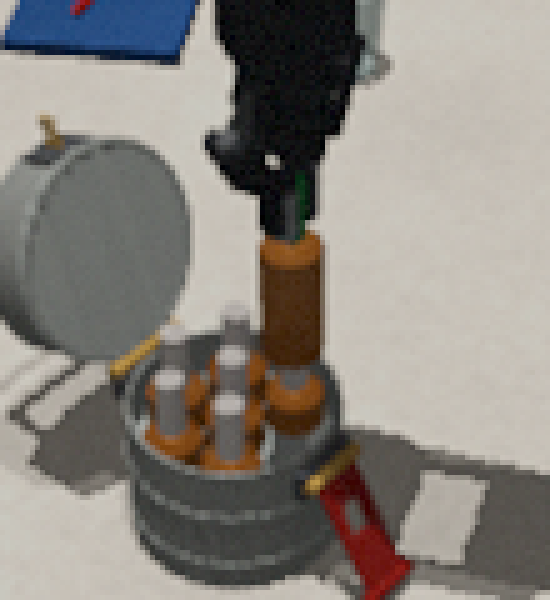

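Request:
servo_tool(
  commands=[
    {"slide": [0,-0.03,0.3],"twist": [0,0,0]},
    {"slide": [0,0,0.4],"twist": [0,0,0]},
    {"slide": [0,0,0.4],"twist": [0,0,0]},
    {"slide": [0,0,0.2],"twist": [0,0,0]},
    {"slide": [0,0,0],"twist": [0,0,0]},
    {"slide": [0,0,0],"twist": [0,0,0]},
  ],
)

```text
time_s: 13.1
position: [0.4876, 0.1338, 0.2052]
orientation: [-0.0, 0.995, -0.103, -0.001]
force: [-0.4, -0.1, 0.4]
opening: 0.0165
gripper_force: 58.8
```

```bash
python3 -c "
from h import *
from scipy.optimize import least_squares
to([.4886,.132,.12])
im,d,P,K,T=grab('side','s9.png')
hs=cv2.cvtColor(im,cv2.COLOR_RGB2HSV)
h=T[:3,2].copy();h[2]=0;h/=np.linalg.norm(h)
def fit(c0,lo,hi,r,m):
    q=m&(P[...,2]>lo)&(P[...,2]<hi)&(np.linalg.norm(P[...,:2]-c0,axis=-1)<r+.006);p=P[q]
    f=lambda c:np.linalg.norm(p[:,:2]-c,axis=1)-r
    x=least_squares(f,np.array(c0),loss='soft_l1',f_scale=.002).x;print(lo,len(p),x.round(4),np.abs(f(x)).mean().round(4))
am=(hs[...,0]>=4)&(hs[...,0]<=17)&(hs[...,1]>130)
for lo in(.115,.135,.155): fit([.489,.132],lo,lo+.02,.019,am)
wh=hs[...,1]<60
for c in([.5581,.1556],[.5168,.1645],[.5026,.0944]): fit(c,.10,.128,.009,wh)
for n,C in(('nest by cap-top earlier',0),): pass
"
```

```text
t 13.1 pos [0.4876 0.1338 0.2052] yaw -11.8 tilt 0.1 F [-0.4 -0.1  0.4] op 0.0165
 units tool [0.03 0.03 1.7 ] drumframe [-0.0402 -0.004 ]
0.115 60 [0.4904 0.1329] 0.0011
0.135 70 [0.49  0.133] 0.0011
0.155 71 [0.4906 0.1327] 0.0013
0.1 36 [0.5598 0.1536] 0.0011
0.1 33 [0.5184 0.1621] 0.0011
0.1 0 [0.5026 0.0944] nan<string>:11: RuntimeWarning: Mean of empty slice.
  ret = ret.dtype.type(ret / rcount)
```

Request:
servo_tool(
  commands=[
    {"slide": [0,0.02,0.1],"twist": [0,0,0]},
    {"slide": [0,0,0.2],"twist": [0,0,0]},
    {"slide": [0,0,0.2],"twist": [0,0,0]},
    {"slide": [0,0,0.2],"twist": [0,0,0]},
    {"slide": [0,0,0.2],"twist": [0,0,0]},
    {"slide": [0,0,0.2],"twist": [0,0,0]},
    {"slide": [0,0,0.2],"twist": [0,0,0]},
    {"slide": [0,0,0.2],"twist": [0,0,0]},
    {"slide": [0,0,0.1],"twist": [0,0,0]},
    {"slide": [0,0,0],"twist": [0,0,0]},
    {"slide": [0,0,0],"twist": [0,0,0]},
  ],
)

```text
time_s: 14.25
position: [0.4874, 0.1331, 0.1251]
orientation: [-0.0, 0.995, -0.102, -0.001]
force: [0.6, 0.3, -1.7]
opening: 0.0164
gripper_force: 58.8
```

No contact so far. I'll lower it the last few mm while watching the vertical force.

Request:
servo_tool(
  commands=[
    {"slide": [0,0,0.04],"twist": [0,0,0]},
    {"slide": [0,0,0.04],"twist": [0,0,0]},
    {"slide": [0,0,0.02],"twist": [0,0,0]},
    {"slide": [0,0,0],"twist": [0,0,0]},
    {"slide": [0,0,0],"twist": [0,0,0]},
  ],
)

```text
time_s: 14.75
position: [0.4871, 0.1331, 0.12]
orientation: [-0.0, 0.995, -0.102, -0.001]
force: [1.1, -0.1, -0.6]
opening: 0.0169
gripper_force: 58.8
```

Request:
servo_tool(
  commands=[
    {"slide": [0,0,0.02],"twist": [0,0,0]},
    {"slide": [0,0,0.01],"twist": [0,0,0]},
    {"slide": [0,0,0],"twist": [0,0,0]},
    {"slide": [0,0,0],"twist": [0,0,0]},
  ],
)

```text
time_s: 15.15
position: [0.4874, 0.1331, 0.1189]
orientation: [-0.0, 0.995, -0.102, -0.001]
force: [-0.6, -1.7, 2.8]
opening: 0.0165
gripper_force: 59.2
```

Request:
servo_tool(
  commands=[
    {"slide": [0,0,0.02],"twist": [0,0,0]},
    {"slide": [0,0,0],"twist": [0,0,0]},
    {"slide": [0,0,0],"twist": [0,0,0]},
  ],
)

```text
time_s: 15.45
position: [0.4879, 0.1331, 0.1189]
orientation: [-0.0, 0.995, -0.102, -0.0]
force: [-3.0, -1.1, 9.2]
opening: 0.0164
gripper_force: 60.0
```

The foot is on the mat (9 N). I'll open a little, then withdraw straight up.

Request:
servo_tool(
  commands=[
    {"slide": [0,0,-0.02],"twist": [0,0,0]},
    {"slide": [0,0,0],"twist": [0,0,0]},
    {"slide": [0,0,0],"twist": [0,0,0]},
  ],
)

```text
time_s: 15.75
position: [0.4875, 0.1331, 0.1189]
orientation: [-0.0, 0.995, -0.102, -0.0]
force: [-1.0, -2.1, 4.5]
opening: 0.0161
gripper_force: 59.4
```

Request:
servo_tool(
  commands=[
    {"slide": [0,0,0],"twist": [0,0,0]},
    {"slide": [0,0,0],"twist": [0,0,0]},
    {"slide": [0,0,0],"twist": [0,0,0]},
    {"slide": [0,0,0],"twist": [0,0,0]},
    {"slide": [0,0,-0.2],"twist": [0,0,0]},
    {"slide": [0,0,-0.4],"twist": [0,0,0]},
    {"slide": [0,0,-0.6],"twist": [0,0,0]},
    {"slide": [0,0,-0.8],"twist": [0,0,0]},
    {"slide": [0,0.3,-0.8],"twist": [0,0,0]},
    {"slide": [0,0.9,-0.3],"twist": [0,0,0]},
    {"slide": [0,0.9,0],"twist": [0,0,0]},
    {"slide": [0,0.9,0],"twist": [0,0,0]},
  ],
  fingers=30,
)

```text
time_s: 16.95
position: [0.4567, -0.0151, 0.2753]
orientation: [0.0, 0.995, -0.102, 0.001]
force: [0.5, -1.1, -0.5]
opening: 0.0257
gripper_force: 0.0
```

Request:
servo_tool(
  commands=[
    {"slide": [-0.3,0.9,0],"twist": [0,0,0]},
    {"slide": [-0.3,0.9,0],"twist": [0,0,0]},
    {"slide": [0,0,0],"twist": [0,0,0]},
    {"slide": [0,0,0],"twist": [0,0,0]},
  ],
)

```text
time_s: 17.35
position: [0.4089, -0.0965, 0.2742]
orientation: [-0.0, 0.995, -0.104, -0.0]
force: [-0.3, 0.8, -0.3]
opening: 0.0257
gripper_force: 0.0
```

```bash
python3 -c "
from h import *
to([.4886,.132,.12])
im,d,P,K,T=grab('side','s10.png')
a=cv2.resize(im[170:270,195:295,::-1],None,fx=4,fy=4,interpolation=3)
im,d,P,K,T=grab('top','t10.png')
b=cv2.resize(im[140:240,180:280,::-1],None,fx=4,fy=4,interpolation=3)
cv2.imwrite('pics/c10.png',np.hstack([a,b]))
g=box(hue(im,40,85,100),190,250,170,220);v,u=np.where(g)
r=T[:3,:3]@np.array([(u.mean()-K[0,2])/K[0,0],(v.mean()-K[1,2])/K[1,1],1]);print(len(u),T[:3,3]+r*(.133-T[2,3])/r[2],np.nanmax(P[g],0))
"
```

```text
t 17.35 pos [ 0.4089 -0.0965  0.2742] yaw -11.9 tilt 0.02 F [-0.3  0.8 -0.3] op 0.0257
 units tool [ 0.62 -4.8   3.08] drumframe [-0.0401 -0.2474]
24 [0.4873118  0.13170052 0.133     ] [0.49445404 0.1384028  0.13921639]
```

View pics/c10.png

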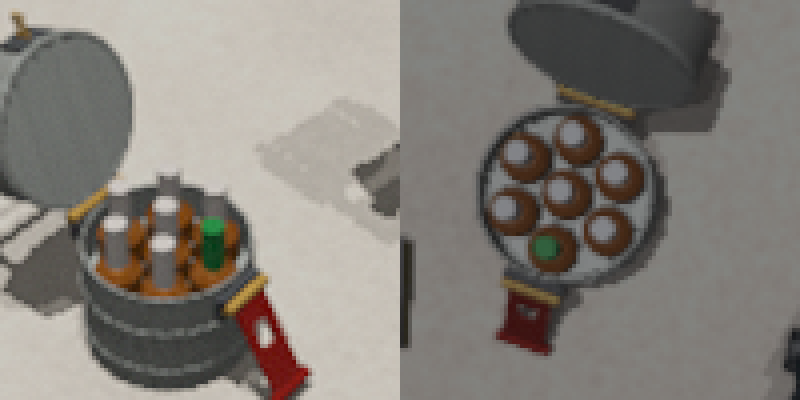

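The green cap at (546,247), right panel, stands upright in the free place, about 1.6 mm from the measured gap. The other bottles are upright, the lid is open and the hasp hangs.

```bash
python3 -c "
from station import env
print(env.sign_off())"
```

```text
the job is handed in; nothing more can be done
None
```

The job is handed in at about 17 s of the 67 s allowed: hasp hanging down, lid open at about 1.8 rad, and the green-capped bottle upright in the free place about 1.6 mm from its measured centre; sign-off returned no verdict.

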